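# Lock the popped-up fastener on the measuring machine's control unit

### The job

One of the two quarter-turn fasteners on the control unit's aluminium service cover has been left undone: it stands popped up on its spring, showing its red collar. Push it in, turn it a quarter turn clockwise (seen from above) until it locks down, and let go. Leave the other, already locked fastener as it is.

Things in the scene. Friction and masses are not known exactly. Their poses are not given: they have to be found in the camera images.
- open_stud_grip (a point): Grip point of the undone fastener: in its orange bar (34 long, 11 wide, 30 mm tall), 8 mm below the bar's top, 22 above the black flange (36 mm across) that carries it; on the vertical turning axis. x along the bar, y across it (grip it across), z up; moves with it. Popped up, 44 mm above the aluminium cover, which is 93 mm above the bench on a cream unit 220 x 400 mm.
- open_stud_press (a joint): How far the undone fastener is pushed in, m: 0 popped up (red collar shows), 0.012 bottom stop. Spring: 3 N up at 0, 9 N at the bottom. It turns no more than about 6 degrees until pushed in 0.0095; kept that deep it turns freely. Let go after a turn of 75 degrees or more, it rises into its lock notch at about 0.0075 and stays.
- open_stud_turn (a joint): How far the undone fastener is turned, rad, growing clockwise seen from above: near 0 undone (bar across the unit's long side), pi/2 locked (bar along the long side, in line with the two white ticks on its dark square plate); end stop at 1.66.
- locked_stud_turn (a joint): The same for the other fastener, already locked (near pi/2), to be left so. Same make, 130 mm from the undone one along the unit's long side, 7.5 mm lower, its bar crosswise to the undone one's. A black joystick, 55 mm tall, stands on the unit's maroon panel over 120 mm from either fastener.

How it is judged (in metres and radians):
At the end, for the whole second after the job is handed in: The undone fastener is turned at least 70 degrees clockwise and, let go, rests in its lock notch (pushed in 6 to 8.8 mm, neither popped up nor held below the notch); the other fastener is still locked (turned at least 70 degrees) (value of joint each of open_stud_turn, locked_stud_turn above 1.22 rad and value of joint open_stud_press between 0.006 and 0.0088 m); the robot touches nothing.
It fails at once if the fastener that was already locked is undone (turned back below 70 degrees) (value of joint locked_stud_turn below 1.22 rad).
It also fails if it takes over 32 s, if anything falls off the work surface, if the arm or the gripper's body presses on something with over 40 N, if the wrist force passes 120 N, or if a joint passes its speed limit or range.

### The arm

A 6-joint arm with a two-finger parallel gripper is mounted at the origin on the work surface. World frame = base frame: x ahead of the robot, y to its left, z up, the work surface at z = 0. Lengths are in mm, angles in rad, forces in N, time in s.
With the tool pointing down it reaches from about 350 to 950 mm from the base axis. Payload 17.4 kg.
Tool frame: the origin (TCP) lies midway between the tips of the shut fingers; the grasp point (between the pads) lies 19 mm behind it (manip.hold_point_z is the distance from the TCP to the grasp point, in mm); z points along the fingers, y is the line along which they close (so a half turn about z gives the same grasp; the last joint's range is limited). The gripper opens to 93 mm and grips with 3 to 60 N. Pads are 15 mm wide; open, the fingers measure 128 mm over their backs; the gripper's body (75 mm by 188 mm) begins 65 mm behind the grasp point.
Start: joints at [-1.252, 0.116, 1.442, -0, 1.584, -0.038], TCP at [235.753, -632.497, 218.646] pointing down, gripper open.
Joint ranges: [-2.83, 2.83], [-0.83, 2.19], [0.07, 2.5], [-1.14, 4.28], [0.01, 3], [-2.97, 2.97]. Speed limits (rad/s): [1.89, 1.89, 2.22, 3.14, 3.14, 3.14].

### API

Orientations are given as a unit quaternion [x, y, z, w].
In Python, from station import manip gives the robot as it stands.
- The arm moves only by the tool play_rows, never from a script. Its arguments are lists of equal length, an entry for each row: "dp": the shift along the world's x, y, z scaled (see below), a list of three; "dr": the turn, a rotation vector about the world's x, y, z scaled (see below), a list of three; "gripper": the opening, from -1 (shut) to 1 (fully open). In form: {"dp": [[tx, ty, tz], ...], "dr": [[wx, wy, wz], ...], "gripper": [gripper, ...]}. A call has exactly 8 rows; each row shifts and turns the commanded pose from where the row before left it; what a row does not reach is not made up. The controller multiplies each number of a shift by 30 mm and each number of a turn by 10 degrees. A row lasts 1/8 s, in which the tool goes at most 62.5 mm and 10.7 degrees, less where a joint would pass 70% of its speed; a pose out of reach is approached as far as the arm can. A call with a number of a shift or a turn outside -1 to 1 is refused whole. A call with a gripper value outside its range is refused whole. The fingers move at their own pace and stop on an object; "newtons" is the grip in N (left out, the last holds). Time passes only in rows, so rows that do not move let the fingers close, or fill a call up. It gives the time, the measured TCP pose, the force, the opening and the grip force at its end, in the units of the state.
- manip.observe(): the state, without advancing time (a new reading comes with each control period).
- manip.snapshot(name): name is "scene" or "top" or "wrist"; returns a dict with "color" (384x512x3 uint8, red, green, blue), "camera_matrix" (3x3 intrinsics, pixels), "camera_from_world" (4x4, takes a point from world to camera coordinates); the wrist camera has in their place "T_tool_cam" (4x4, takes a point from camera to tool coordinates, whose origin is the TCP and whose axes are the flange's). Camera axes: x right, y up, looking along -z (the intrinsics and any distortion apply to the point x, -y, -z); pixel columns grow to the right and rows downward; lengths in mm; the calibration is good to about 2 mm. The wrist camera is an equidistant fisheye: a pixel r from the principal point sees the ray r / f radians off the axis. A picture is of the moment at which its call begins: read the wrist's pose just before it. There is no depth.
- manip.finish_job(): hands the job in; it is judged then, once.
Trained networks look in a picture, given as the dict that the camera call returned (one of the last four; its "shot" number tells which), for a name from the list of things; names that differ only in an ending like _2 or _b are one class to them, and where a whole thing is asked for, a point or a joint stands for the part that bears it (a point fixed in the world has none). Each returns a list of dicts, best first, with "conf" (0 to 1); they miss things now and then, are a little off and sometimes report something else, mostly with a low value. They report only what shows in the picture. A call takes as long as a camera call.
- manip.outline_of(picture, label): "pixels" (384x512 bool, what is visible of it).
- manip.spot_point(picture, label): "point" ([x, y, z] in mm, in world coordinates, good to about 4 mm: a listed point, or the origin of a listed thing).
The state is a dict: "time": time; "joint_pos": joint angles; "joint_vel": joint speeds; "effort": joint torques, N m; "position": TCP position; "tool_rot": TCP orientation; "ft_force": force on the tool from outside, world axes, zero at the start; "ft_torque": the same for the moment, N m; "finger_gap": finger opening in mm; "grasp_force": force on a finger pad.
Only numpy, scipy, OpenCV 4.12 (cv2) and the standard library are available. Lean on these libraries where they do the work, as an engineer would, in place of code of your own. Each camera call takes 0.05 s, during which the arm holds its last target. There are 200 camera calls.

## Working session

There is one attempt and no reset: what is moved stays moved. The work goes in short steps, Python scripts to look and compute and a tool call to move; the robot and the scene stay as the last step left them, time stands still between calls to the robot, and variables do not carry over. Pictures are saved under pics/ and viewed, at most 10 in all, crops included, and the job is handed in when it is done.

Besides the shell and the picture viewer there is one more tool, called after "Emit:" as name(argument=value, ...), one argument or row to a line, values as JSON. play_rows: Moves the arm, as the interface text tells. Its arguments: {"type":"object","properties":{"dp":{"type":"array"},"dr":{"type":"array"},"gripper":{"type":"array"},"newtons":{"type":"number"}},"required":["dp","dr","gripper"]}

```bash
mkdir -p pics; ls; python3 - <<'E'
from station import manip
import cv2,numpy as np
s=manip.observe();print(s['time'],s['position'],s['tool_rot'],s['finger_gap'],manip.hold_point_z)
ims=[]
for n in("scene","top"):
    p=manip.snapshot(n);ims.append(p['color'])
    print(n,p['camera_matrix'].tolist(),p['camera_from_world'].tolist())
    for l in("open_stud_grip","locked_stud_turn"):
        try: print(l,[(r['point'],r['conf']) for r in manip.spot_point(p,l)][:3])
        except Exception as e: print(l,e)
        for r in manip.outline_of(p,l)[:2]:
            m=r['pixels'];v,u=np.nonzero(m);print(' outl',r['conf'],u.mean(),v.mean(),u.min(),u.max(),v.min(),v.max())
cv2.imwrite('pics/a.png',cv2.resize(np.hstack(ims)[:,:,::-1],(800,300)))
cv2.imwrite('pics/top.png',cv2.resize(ims[1][:,:,::-1],(768,576)))
E
```

```text
pics
0.0 [ 235.68545037 -632.29182511  217.89930053] [ 9.84129165e-01  1.77452657e-01 -8.55621333e-05 -5.77657307e-04] 92.7469469054075 18.8
scene [[371.97507778095564, 0.0, 251.70166325480912], [0.0, 371.97507778095564, 192.67404368704106], [0.0, 0.0, 1.0]] [[0.5119529850094318, 0.8588257203396091, -0.017958931568559426, -293.3648664102619], [-0.48042289561916524, 0.30358993047346927, 0.8228165017061889, 165.67954793300964], [0.7121081255714116, -0.4126154822571077, 0.5680233105224687, -1146.5827579234638], [0.0, 0.0, 0.0, 1.0]]
open_stud_grip [([541.4, -38.1, 135.6], 0.88)]
 outl 0.56 223.51324503311258 194.97019867549668 216 233 181 206
locked_stud_turn it knows: open_stud_grip
 outl 0.82 285.3498542274053 179.89504373177843 276 294 169 190
top [[362.12311300452023, 0.0, 255.00324400899652], [0.0, 362.12311300452023, 187.27260929947545], [0.0, 0.0, 1.0]] [[-0.006383444861292937, -0.9999560556594657, -0.00686573970276048, 25.83806828781635], [0.9974457458477543, -0.00685558441665563, 0.07109841807328106, -575.7319995486077], [-0.07114236235830088, -0.006394350027120529, 0.9974456759973502, -759.0818372789001], [0.0, 0.0, 0.0, 1.0]]
open_stud_grip [([536.0, -35.7, 138.7], 0.83)]
 outl 0.49 286.66812227074234 203.6069868995633 279 294 195 212
locked_stud_turn it knows: open_stud_grip
 outl 0.5 217.63126843657818 198.67846607669617 207 227 189 209
```

View pics/top.png

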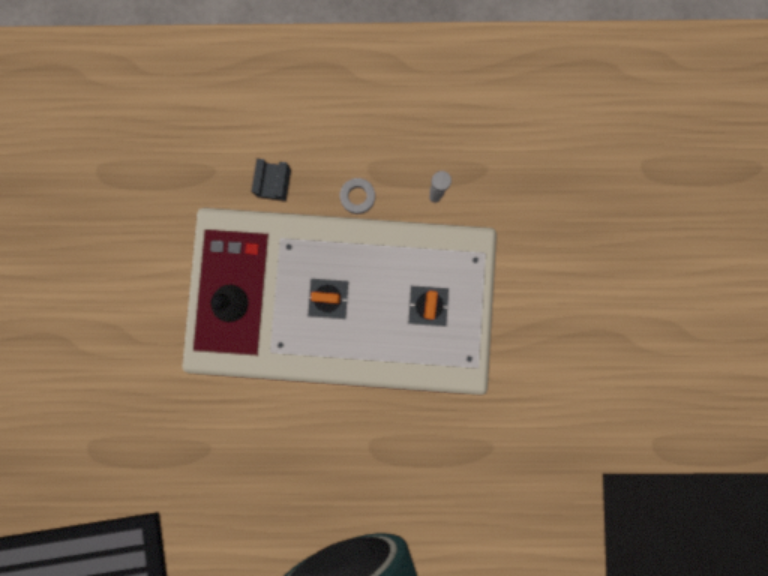

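View pics/a.png

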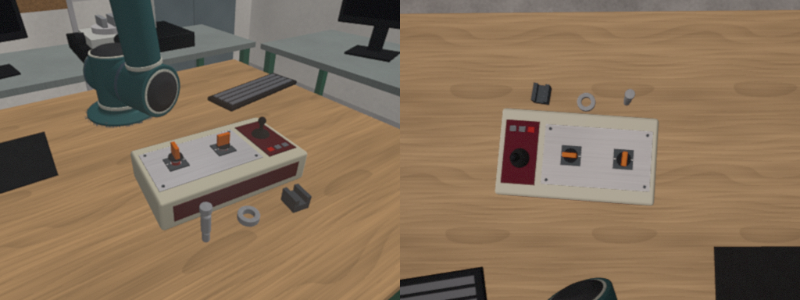

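The top view shows the undone fastener at about (430,305) in the enlarged image, with its bar along world x (about -4° yaw). The locked one is at (327,298), further along +y. I'll approach on the half-turned grasp, because the clockwise turn on the other one would run joint 6 out of range.

Emit:
play_rows(
  dp=[
    [0.42, 0.82, 0.1],
    [0.42, 0.82, 0.1],
    [0.42, 0.82, 0.1],
    [0.42, 0.82, 0],
    [0.42, 0.82, 0],
    [0.42, 0.82, 0],
    [0.42, 0.82, 0],
    [0.42, 0.82, 0],
  ],
  dr=[
    [0, 0, 0.65],
    [0, 0, 0.65],
    [0, 0, 0.65],
    [0, 0, 0.65],
    [0, 0, 0.65],
    [0, 0, 0.65],
    [0, 0, 0.65],
    [0, 0, 0.65],
  ],
  gripper=[1, 1, 1, 1, 1, 1, 1, 1],
)

```text
time: 1.4
position: [336.9, -434.9, 227.8]
tool_rot: [0.806, 0.592, -0.0, 0.0]
ft_force: [0.2, -1.1, -0.0]
finger_gap: 92.9
grasp_force: 0.0
```

Emit:
play_rows(
  dp=[
    [0.42, 0.82, 0],
    [0.42, 0.82, 0],
    [0.42, 0.82, 0],
    [0.42, 0.82, 0],
    [0.42, 0.82, 0],
    [0.42, 0.82, 0],
    [0.42, 0.82, 0],
    [0.42, 0.82, 0],
  ],
  dr=[
    [0, 0, 0.65],
    [0, 0, 0.65],
    [0, 0, 0.65],
    [0, 0, 0.65],
    [0, 0, 0.65],
    [0, 0, 0.65],
    [0, 0, 0.65],
    [0, 0, 0.65],
  ],
  gripper=[1, 1, 1, 1, 1, 1, 1, 1],
)

```text
time: 2.4
position: [437.7, -238.0, 227.8]
tool_rot: [0.464, 0.886, -0.0, 0.0]
ft_force: [0.3, -0.4, -0.2]
finger_gap: 92.8
grasp_force: 0.0
```

Emit:
play_rows(
  dp=[
    [0.42, 0.82, 0],
    [0.42, 0.82, 0],
    [0.42, 0.82, 0],
    [0.42, 0.82, 0],
    [0.42, 0.82, 0],
    [0.42, 0.82, 0],
    [0.42, 0.82, 0],
    [0, 0, 0],
  ],
  dr=[
    [0, 0, 0.65],
    [0, 0, 0.65],
    [0, 0, 0.65],
    [0, 0, 0.65],
    [0, 0, 0.65],
    [0, 0, 0.65],
    [0, 0, 0.65],
    [0, 0, 0.65],
  ],
  gripper=[1, 1, 1, 1, 1, 1, 1, 1],
)

```text
time: 3.4
position: [526.1, -65.3, 227.6]
tool_rot: [0.028, 1.0, 0.0, -0.0]
ft_force: [0.0, 0.6, 0.7]
finger_gap: 93.0
grasp_force: 0.0
```

```bash
python3 - <<'E'
from station import manip
import cv2,numpy as np
from scipy.spatial.transform import Rotation as R
s=manip.observe()
p=manip.snapshot("wrist");c=p['color']
cv2.imwrite('pics/w.png',cv2.resize(c[:,:,::-1],(768,576)))
T=np.eye(4);T[:3,:3]=R.from_quat(s['tool_rot']).as_matrix();T[:3,3]=s['position'];T=T@np.array(p['T_tool_cam'])
K=np.array(p['camera_matrix'])
print(s['position'],2*np.degrees(np.arctan2(s['tool_rot'][1],s['tool_rot'][0])),T[:3,3])
def world(uv,z):
    d=(uv-K[:2,2])/K[0,0];r=np.linalg.norm(d,axis=1)
    ray=np.c_[np.sin(r)*d[:,0]/r,-np.sin(r)*d[:,1]/r,-np.cos(r)]@T[:3,:3].T
    return (T[:3,3]+ray*((z-T[2,3])/ray[:,2])[:,None])[:,:2]
h=cv2.cvtColor(c,cv2.COLOR_RGB2HSV)
m=((h[...,0]>5)&(h[...,0]<16)&(h[...,1]>200)&(h[...,2]>110)).astype(np.uint8)
n,L,st,ce=cv2.connectedComponentsWithStats(m)
for i in range(1,n):
    if st[i,4]>60:
        v,u=np.nonzero(L==i);w=world(np.c_[u,v].astype(float),145)
        print(st[i],ce[i],cv2.minAreaRect(w.astype(np.float32)))
print([(r['point'],r['conf']) for r in manip.spot_point(p,"open_stud_grip")])
for n in("top","scene"):
    p=manip.snapshot(n);print([(r['point'],r['conf']) for r in manip.spot_point(p,"open_stud_grip")])
E
```

```text
[526.05126817 -65.26395339 227.58278321] 176.7656254516525 [458.6024221  -61.31457151 393.70223808]
[([541.2, -36.6, 135.6], 0.83)]
[]
[([538.6, -34.3, 137.4], 0.73)]
```

View pics/w.png

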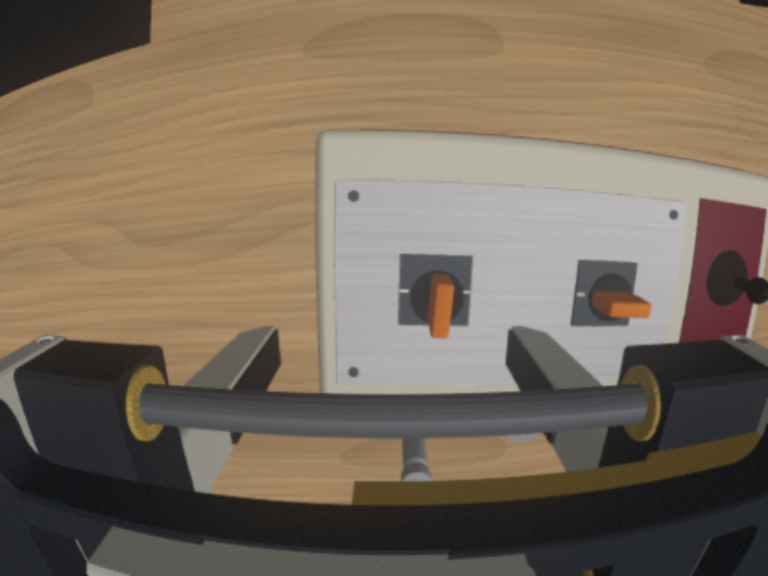

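The wrist view shows the undone bar at about (440,305), roughly in line with the fingers, and the locked one at (620,303). I'll fit the known bar box to the orange pixels.

```bash
cat > fit.py <<'E'
from station import manip
import cv2,numpy as np
from scipy.spatial.transform import Rotation as R
from scipy.optimize import minimize
def cam(n):
    s=manip.observe();p=manip.snapshot(n);K=np.array(p['camera_matrix'])
    if n=="wrist":
        T=np.eye(4);T[:3,:3]=R.from_quat(s['tool_rot']).as_matrix();T[:3,3]=s['position']
        W=np.linalg.inv(T@np.array(p['T_tool_cam']))
    else: W=np.array(p['camera_from_world'])
    def proj(X):
        q=X@W[:3,:3].T+W[:3,3];x,y,z=q[:,0],-q[:,1],-q[:,2]
        if n=="wrist":
            r=np.hypot(x,y);k=np.arctan2(r,z)/r;d=np.c_[x*k,y*k]
        else: d=np.c_[x/z,y/z]
        return d*K[0,0]+K[:2,2]
    return p['color'],proj
def corners(q):
    a=q[3];c,s=np.cos(a),np.sin(a)
    return np.array([[q[0]+c*x-s*y,q[1]+s*x+c*y,q[2]+z] for x in(-17,17) for y in(-5.5,5.5) for z in(-22,8)])
def fit(names,q0,fixz=True):
    obs=[]
    for n in names:
        c,proj=cam(n);h=cv2.cvtColor(c,cv2.COLOR_RGB2HSV)
        m=((h[...,0]<18)&(h[...,1]>190)&(h[...,2]>90)).astype(np.uint8)
        u,v=proj(np.array([q0[:3]]))[0];Y,X=np.indices(m.shape)
        m[np.hypot(X-u,Y-v)>(40 if n=="wrist" else 20)]=0
        print(n,'pred',u,v,'orange',m.sum());obs.append((m*255.,proj))
    def cost(p):
        q=[p[0],p[1],q0[2],p[2]] if fixz else [p[0],p[1],p[3],p[2]]
        t=0
        for m,proj in obs:
            hull=cv2.convexHull(proj(corners(q)).astype(np.float32))
            S=4;im=np.zeros((m.shape[0]*S,m.shape[1]*S),np.uint8)
            cv2.fillConvexPoly(im,np.round((hull+.5)*S-.5).astype(np.int32),255)
            r=cv2.resize(im,None,fx=1/S,fy=1/S,interpolation=cv2.INTER_AREA)
            t+=np.abs(r-m).sum()/m.sum()
        return t/len(obs)
    x0=[q0[0],q0[1],q0[3]]+([] if fixz else [q0[2]])
    st=np.array([x0]+[np.array(x0)+np.eye(len(x0))[i]*[6,6,.1,6][i] for i in range(len(x0))])
    r=minimize(cost,x0,method='Nelder-Mead',options=dict(initial_simplex=st,xatol=.02,fatol=1e-4))
    print(names,np.round(r.x,2),'yawdeg',np.degrees(r.x[2]).round(1),'cost',round(r.fun,3))
E
python3 - <<'E'
from fit import *
q=[540,-36,137,-.07]
fit(["wrist"],q);fit(["top"],q);fit(["scene"],q);fit(["wrist","scene"],q,False)
E
```

```text
wrist pred 296.6624064119548 206.0972307634894 orange 0
['wrist'] [ 5.4e+02 -3.6e+01 -7.0e-02] yawdeg -4.0 cost inf
top pred 286.4942584710025 202.14084633548075 orange 0
['top'] [ 5.4e+02 -3.6e+01 -7.0e-02] yawdeg -4.0 cost inf
scene pred 223.7560040061986 188.2018096822633 orange 37
['scene'] [ 5.1296e+02 -2.3360e+01 -4.4000e-01] yawdeg -25.1 cost 3.058
wrist pred 296.59005875069516 206.09758626395444 orange 0
scene pred 223.7560040061986 188.2018096822633 orange 38
['wrist', 'scene'] [ 5.40e+02 -3.60e+01 -7.00e-02  1.37e+02] yawdeg -4.0 cost inffit.py:37: RuntimeWarning: divide by zero encountered in scalar divide
  t+=np.abs(r-m).sum()/m.sum()
  np.max(np.abs(fsim[0] - fsim[1:])) <= fatol):
```

```bash
sed -i "s/(h\[...,0\]<18)&(h\[...,1\]>190)&(h\[...,2\]>90)/(h[...,0]>4)\&(h[...,0]<16)\&(h[...,1]>150)\&(h[...,2]>80)/" fit.py
python3 - <<'E'
from fit import *
h=cv2.cvtColor(cv2.imread('pics/w.png'),cv2.COLOR_BGR2HSV)
print(h[280:335:10,440].tolist(),h[300,430:456:4].tolist())
q=[540,-36,137,-.07]
fit(["wrist"],q);fit(["top"],q);fit(["scene"],q);fit(["wrist","scene"],q,False)
E
```

```text
[[10, 132, 108], [12, 177, 177], [12, 181, 178], [12, 179, 180], [12, 180, 181], [13, 181, 182]] [[9, 109, 94], [10, 141, 114], [12, 177, 174], [12, 180, 180], [12, 178, 182], [12, 179, 185], [6, 50, 72]]
wrist pred 296.5450706244928 206.14511799173027 orange 388
['wrist'] [ 5.4225e+02 -3.5760e+01 -1.0000e-02] yawdeg -0.6 cost 0.682
top pred 286.4942584710025 202.14084633548075 orange 0
['top'] [ 5.4e+02 -3.6e+01 -7.0e-02] yawdeg -4.0 cost inf
scene pred 223.7560040061986 188.2018096822633 orange 156
['scene'] [ 5.4521e+02 -3.8390e+01 -2.4000e-01] yawdeg -14.0 cost 0.313
wrist pred 296.4250736652905 206.11870441799644 orange 395
scene pred 223.7560040061986 188.2018096822633 orange 152
['wrist', 'scene'] [ 5.3934e+02 -3.5640e+01 -2.4000e-01  1.3336e+02] yawdeg -14.0 cost 0.544fit.py:37: RuntimeWarning: divide by zero encountered in scalar divide
  t+=np.abs(r-m).sum()/m.sum()
  np.max(np.abs(fsim[0] - fsim[1:])) <= fatol):
```

```bash
sed -i "s/>150)&(h\[...,2\]>80)/>95)\&(h[...,2]>60)/" fit.py
python3 - <<'E'
from fit import *
q=[540,-36,137,-.07]
fit(["wrist"],q);fit(["scene"],q);fit(["wrist","scene"],q,False)
c,proj=cam("wrist");im=c[:,:,::-1].copy()
hl=cv2.convexHull(proj(corners([540,-36,137,-.07])).astype(np.float32))
big=cv2.resize(im[150:270,240:360],(600,600),interpolation=cv2.INTER_NEAREST)
cv2.polylines(big,[np.int32((hl-[240,150]+.5)*5)],True,(0,255,0),1)
cv2.imwrite('pics/z.png',big)
E
```

```text
wrist pred 296.3848592752652 206.11018339160907 orange 612
['wrist'] [ 5.389e+02 -3.672e+01 -1.200e-01] yawdeg -6.8 cost 0.121
scene pred 223.7560040061986 188.2018096822633 orange 304
['scene'] [ 5.4282e+02 -3.7550e+01 -1.9000e-01] yawdeg -11.0 cost 0.44
wrist pred 296.3751622420069 206.12907874016847 orange 612
scene pred 223.7560040061986 188.2018096822633 orange 291
['wrist', 'scene'] [ 5.3985e+02 -3.6300e+01 -1.5000e-01  1.3415e+02] yawdeg -8.3 cost 0.267
```

View pics/z.png

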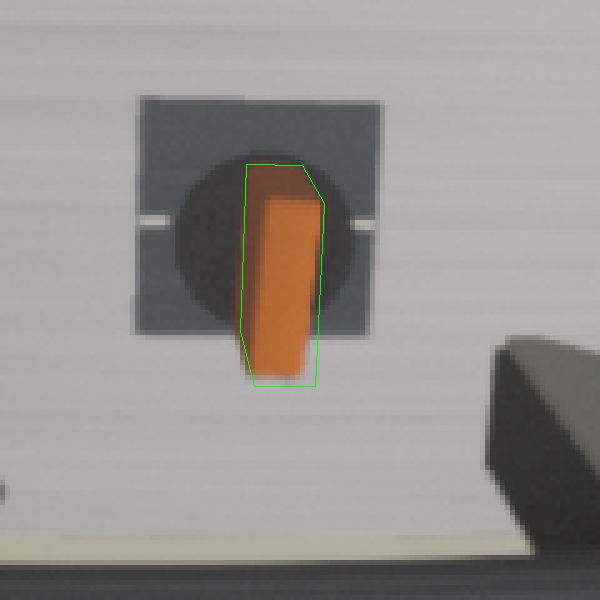

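Emit:
play_rows(
  dp=[
    [0.11, 0.24, 0],
    [0.11, 0.24, 0],
    [0.11, 0.24, 0],
    [0.1, 0.23, -0.2],
    [0, 0, -0.5],
    [0, 0, -0.5],
    [0, 0, -0.3],
    [0, 0, 0],
  ],
  dr=[
    [0, 0, -0.16],
    [0, 0, -0.16],
    [0, 0, 0],
    [0, 0, 0],
    [0, 0, 0],
    [0, 0, 0],
    [0, 0, 0],
    [0, 0, 0],
  ],
  gripper=[1, 1, 1, 0.2, 0.2, 0.2, 0.2, 0.2],
)

```text
time: 5.45
position: [538.1, -38.3, 181.7]
tool_rot: [0.059, 0.998, 0.0, -0.001]
ft_force: [0.3, 0.3, 0.1]
finger_gap: 55.9
grasp_force: 0.0
```

```bash
python3 - <<'E'
from fit import *
q=[539,-36.7,137,-.11]
s=manip.observe();print(s['position'],2*np.degrees(np.arctan2(s['tool_rot'][1],s['tool_rot'][0])),s['finger_gap'],s['joint_pos'])
fit(["wrist"],q);fit(["wrist"],q,False)
c,proj=cam("wrist");cv2.imwrite('pics/w2.png',cv2.resize(c[:,:,::-1],(768,576)))
E
```

```text
[538.10307294 -38.32139934 181.73440999] 173.2324919320176 55.93533968960555 [-1.18373207e-01 -1.68763429e-01  1.78043193e+00 -1.61995047e-05
  1.53118085e+00 -1.57105358e+00]
wrist pred 263.85438481436336 209.54794284838457 orange 792
['wrist'] [ 5.3887e+02 -3.6810e+01 -1.4000e-01] yawdeg -8.0 cost 0.1
wrist pred 263.8167985598874 208.8582956859009 orange 780
['wrist'] [ 5.4093e+02 -3.7070e+01 -1.4000e-01  1.3046e+02] yawdeg -8.3 cost 0.081
```

View pics/w2.png

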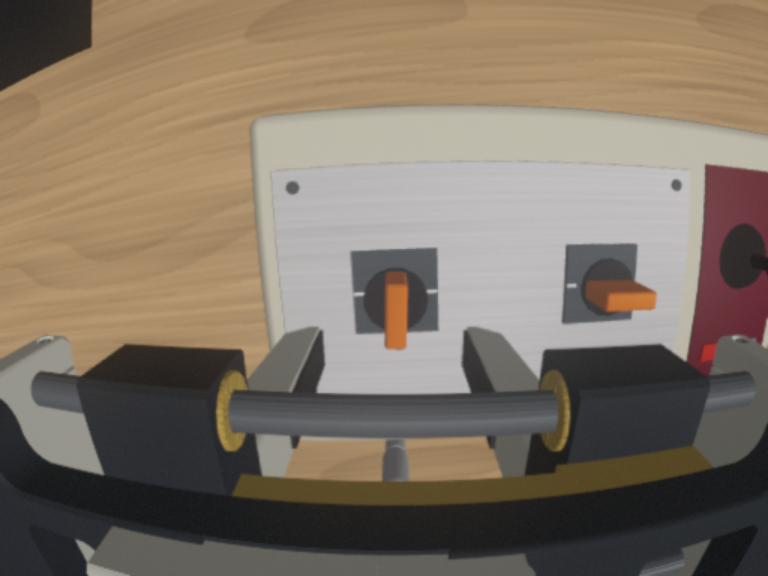

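The bar sits centred between the fingers at about (397,310). I'll go down and close.

Emit:
play_rows(
  dp=[
    [0.04, 0.05, -0.4],
    [0, 0, -0.5],
    [0, 0, -0.5],
    [0, 0, -0.4],
    [0, 0, -0.25],
    [0, 0, 0],
    [0, 0, 0],
    [0, 0, 0],
  ],
  dr=[
    [0, 0, -0.06],
    [0, 0, 0],
    [0, 0, 0],
    [0, 0, 0],
    [0, 0, 0],
    [0, 0, 0],
    [0, 0, 0],
    [0, 0, 0],
  ],
  gripper=[0.2, 0.2, 0.2, 0.2, 0.2, 0.2, -0.4, -0.4],
  newtons=30,
)

```text
time: 6.6
position: [539.9, -36.7, 121.7]
tool_rot: [0.064, 0.998, -0.0, 0.0]
ft_force: [-0.2, 0.1, 0.3]
finger_gap: 40.2
grasp_force: 0.0
```

Emit:
play_rows(
  dp=[
    [0, 0, 0],
    [0, 0, 0],
    [0, 0, 0],
    [0, 0, 0],
    [0, 0, 0],
    [0, 0, 0],
    [0, 0, 0],
    [0, 0, 0],
  ],
  dr=[
    [0, 0, 0],
    [0, 0, 0],
    [0, 0, 0],
    [0, 0, 0],
    [0, 0, 0],
    [0, 0, 0],
    [0, 0, 0],
    [0, 0, 0],
  ],
  gripper=[-1, -1, -1, -1, -1, -1, -1, -1],
)

```text
time: 7.6
position: [539.7, -36.9, 121.2]
tool_rot: [0.064, 0.998, -0.0, 0.0]
ft_force: [-2.2, -5.1, 1.3]
finger_gap: 10.7
grasp_force: 30.0
```

Emit:
play_rows(
  dp=[
    [0, 0, -0.06],
    [0, 0, -0.06],
    [0, 0, -0.06],
    [0, 0, -0.06],
    [0, 0, -0.06],
    [0, 0, -0.06],
    [0, 0, 0],
    [0, 0, 0],
  ],
  dr=[
    [0, 0, 0],
    [0, 0, 0],
    [0, 0, 0],
    [0, 0, 0],
    [0, 0, 0],
    [0, 0, 0],
    [0, 0, 0],
    [0, 0, 0],
  ],
  gripper=[-1, -1, -1, -1, -1, -1, -1, -1],
  newtons=45,
)

```text
time: 8.6
position: [539.8, -36.9, 111.0]
tool_rot: [0.064, 0.998, -0.0, 0.0]
ft_force: [-4.2, -4.5, 7.5]
finger_gap: 10.6
grasp_force: 45.0
```

Emit:
play_rows(
  dp=[
    [0, 0, -0.03],
    [0, 0, 0],
    [0, 0, 0],
    [0, 0, 0],
    [0, 0, 0],
    [0, 0, 0],
    [0, 0, 0],
    [0, 0, 0],
  ],
  dr=[
    [0, 0, 0],
    [0, 0, 0],
    [0, 0, -0.4],
    [0, 0, -0.5],
    [0, 0, -0.5],
    [0, 0, -0.5],
    [0, 0, -0.5],
    [0, 0, 0],
  ],
  gripper=[-1, -1, -1, -1, -1, -1, -1, -1],
)

```text
time: 9.6
position: [539.7, -37.2, 110.1]
tool_rot: [0.271, 0.963, -0.0, 0.0]
ft_force: [-3.9, -6.9, 7.9]
finger_gap: 10.3
grasp_force: 45.0
```

```bash
python3 - <<'E'
from fit import *
s=manip.observe();print(s['ft_torque'],s['ft_force'],2*np.degrees(np.arctan2(s['tool_rot'][1],s['tool_rot'][0])))
c,proj=cam("wrist");cv2.imwrite('pics/w3.png',cv2.resize(c[100:300,150:400,::-1],(750,600)))
E
```

```text
[-1.44284995  0.75526363  0.02909504] [-3.88751494 -6.88694215  7.9182605 ] 148.55333332280017
```

View pics/w3.png

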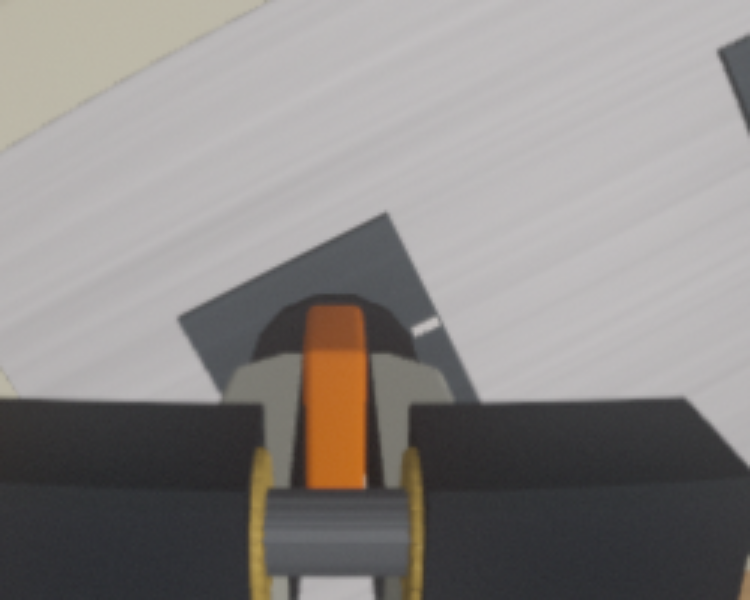

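The bar has followed the fingers with almost no torque, so it's unlocked. I'll carry on with the turn.

Emit:
play_rows(
  dp=[
    [0, 0, 0],
    [0, 0, 0],
    [0, 0, 0],
    [0, 0, 0],
    [0, 0, 0],
    [0, 0, 0],
    [0, 0, 0],
    [0, 0, 0],
  ],
  dr=[
    [0, 0, -0.8],
    [0, 0, -0.8],
    [0, 0, -0.8],
    [0, 0, -0.8],
    [0, 0, -0.8],
    [0, 0, -0.8],
    [0, 0, -0.8],
    [0, 0, 0],
  ],
  gripper=[-1, -1, -1, -1, -1, -1, -1, -1],
)

```text
time: 10.65
position: [539.0, -37.6, 109.8]
tool_rot: [0.692, 0.722, -0.001, 0.0]
ft_force: [-9.2, -10.5, 8.5]
finger_gap: 11.1
grasp_force: 45.0
```

Emit:
play_rows(
  dp=[
    [0, 0, 0],
    [0, 0, 0],
    [0, 0, 0],
    [0, 0, 0],
    [0, 0, 0],
    [0, 0, 0],
    [0, 0, 0],
    [0, 0, 0],
  ],
  dr=[
    [0, 0, -0.4],
    [0, 0, -0.3],
    [0, 0, 0],
    [0, 0, 0],
    [0, 0, 0],
    [0, 0, 0],
    [0, 0, 0],
    [0, 0, 0],
  ],
  gripper=[-1, -1, -1, -1, -1, -1, -1, -1],
)

```text
time: 11.65
position: [538.9, -37.6, 109.7]
tool_rot: [0.734, 0.68, -0.001, 0.0]
ft_force: [-9.9, -10.3, 7.9]
finger_gap: 10.9
grasp_force: 45.0
```

```bash
python3 - <<'E'
from fit import *
s=manip.observe();print(s['ft_torque'],s['ft_force'],2*np.degrees(np.arctan2(s['tool_rot'][1],s['tool_rot'][0])))
E
```

```text
[-2.08125273  1.84498769  0.01789235] [ -9.87685722 -10.33354874   7.9441777 ] 85.62444721782181
```

Emit:
play_rows(
  dp=[
    [0, 0, 0.06],
    [0, 0, 0.05],
    [0, 0, 0],
    [0, 0, 0],
    [0, 0, 0],
    [0, 0, 0],
    [0, 0, 0],
    [0, 0, 0],
  ],
  dr=[
    [0, 0, 0],
    [0, 0, 0],
    [0, 0, 0],
    [0, 0, 0],
    [0, 0, 0],
    [0, 0, 0],
    [0, 0, 0],
    [0, 0, 0],
  ],
  gripper=[-1, -1, -1, 0, 0, 0, 0, 0],
)

```text
time: 12.65
position: [539.7, -36.6, 112.7]
tool_rot: [0.733, 0.68, 0.0, -0.0]
ft_force: [-0.4, 0.0, 1.0]
finger_gap: 46.2
grasp_force: 0.0
```

Emit:
play_rows(
  dp=[
    [0, 0, 0.2],
    [0, 0, 0.5],
    [0, 0, 0.7],
    [0, 0, 0.7],
    [0, 0, 0.7],
    [0, 0, 0.7],
    [0, 0, 0],
    [0, 0, 0],
  ],
  dr=[
    [0, 0, 0],
    [0, 0, 0],
    [0, 0, 0],
    [0, 0, 0],
    [0, 0, 0],
    [0, 0, 0],
    [0, 0, 0],
    [0, 0, 0],
  ],
  gripper=[0, 0, 0, 0, 0, 0, 0, 0],
)

```text
time: 13.65
position: [539.5, -36.7, 217.1]
tool_rot: [0.733, 0.68, -0.0, -0.0]
ft_force: [-0.2, 0.5, 0.2]
finger_gap: 46.9
grasp_force: 0.0
```

```bash
python3 - <<'E'
from fit import *
fit(["wrist"],[539.5,-37,129.5,-1.64]);fit(["wrist"],[539.5,-37,131,-1.64],False)
c,proj=cam("wrist");d,_=cam("scene")
a=cv2.resize(c[:,:,::-1],(800,600))[:,:]
b=cv2.resize(d[120:240,180:340,::-1],(400,300))
a[300:,:400]=b
cv2.imwrite('pics/end.png',a)
E
```

```text
wrist pred 261.45121353672175 194.84810572526507 orange 549
['wrist'] [539.18 -36.    -1.66] yawdeg -94.8 cost 0.06
wrist pred 261.66045451395223 195.40461660145002 orange 554
['wrist'] [539.05 -35.35  -1.64 132.57] yawdeg -94.2 cost 0.074
```

View pics/end.png

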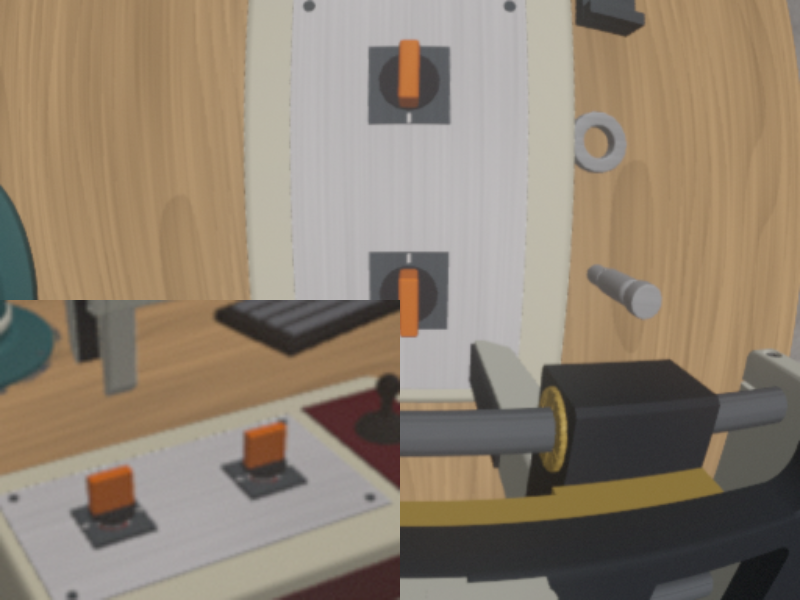

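Both bars are now in line with the white ticks, at (409,75) and (409,300). They stand at the same height, no red collar shows, and the gripper is clear.

```bash
python3 -c "
from station import manip
print(manip.finish_job())"
```

```text
the job is handed in; nothing more can be done
None
```

I pushed the undone fastener in, turned it about 87° clockwise and let go; in the last pictures it sits down in line with its ticks, the other fastener is still locked, and the job is handed in (about 14 s used, no verdict returned).

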